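# Load and pin shut a welding fixture

### The job

Load the flanged plastic housing into the welding fixture so that it sits flat on the nest with both pegs through its flange holes, then swing the hold-down leaf down fully shut over it. Lock the leaf with the headed pin from the V-block: push it through the fork and the leaf's lug until its collar is home against the fork, and let go. Leave the bottle, the screwdriver and the wrench where they are.

Things in the scene. Friction and masses are not known exactly. Their poses are not given: they have to be found in the camera images.
- fixture: Aluminium welding fixture, fixed to the bench; carries nest, fork and leaf. Origin on the bench under the nest's centre; z up, x along the hinge and pin axes, yaw within 0.25 rad of the world's. Base plate 15 mm thick, 200 mm in x, y from -150 to +120 mm. Two hinge blocks, 69 mm high, at x = -56 and +56, y = 93 mm.
- nest_seat (a point): Centre of the nest's top face (block 130 mm in x, 90 in y), 45 mm above the bench, axes as the fixture; the seated housing's origin comes here. Two upright 8 mm pegs at x = -49 and +49 mm, y = 0, rise 13 mm above the face, the last 6 mm tapered.
- leaf_hinge (a point): Point on the leaf's hinge axis, at fixture (0, 90, 57) mm; axes as the fixture, the hinge runs along x.
- leaf (a joint): Angle of the hold-down leaf, rad: 0 fully shut (level, against its stop, reaching from the hinge to -y), pi/2 upright, at most 2.2. Starts at 1.75 to 2.05, leaning out to +y. Stiff hinge: the leaf stays where it is left; 1 to 5 N near its end moves it. It can be pushed shut on its outer (when shut, upper) face with closed fingers.
- leaf_rail (a point): Centre of the leaf's far rail, 135 mm from the hinge axis, in the middle of its 10 mm thickness. Leaf: aluminium frame 140 mm wide (x); solid 8 to 60 mm from the axis, window 114 mm wide from 60 to 120 mm (for the housing's body and pegs), far rail 120 to 150 mm. Shut, its upper face is 62 mm above the bench, 1 mm clear above the flange.
- leaf_lug (a point): Centre of the leaf's lug hole (13.5 mm, along x), 195 mm from the hinge axis, in a steel tongue 16 mm wide (x), 24 mm thick, that runs from the far rail to 207 mm. Shut, the tongue is between the fork cheeks and its hole in line with theirs.
- fork_hole_near (a point): Mouth centre of the fork's hole, outer face of the cheek on the robot's side, at fixture (-19.5, -105, 57) mm; axes as the fixture. Steel fork: two upright cheeks 10 mm thick (x), 30 mm wide (y), 71 mm high, 19 mm apart, 39 mm over all, with in-line 13.5 mm holes along x.
- fork_hole_far (a point): The same on the outer face of the other cheek, at fixture (+19.5, -105, 57) mm. The pin may go in from either side.
- housing: Off-white plastic housing, 0.1 to 0.2 kg. Origin: centre of underside, z up. Flange 120 (x) by 80 (y) by 6 mm, 9.5 mm holes at x = -49 and +49 mm, y = 0; box body on it 72 (x) by 42 (y), top at 38 mm, gripped across y. Same either way round. Flat on the bench left or right of the fixture, x within 0.5 rad of the world's.
- vblock: Loose dark steel V-block, 40 (x) by 44 (y) by 36 mm high, 0.45 kg, on the bench on the side where the housing is not. Origin: centre of underside; groove along x, within 0.5 rad of the world's x.
- pin: Headed pin, 80 g, lying level in the V-block, axis 32.5 mm up, head towards the robot and overhanging. Origin: on the axis at the collar's underside, x towards the nose. Steel shank 12 mm thick to x = 46, tapered to 6 mm at 56 mm; collar 22 mm across, x -6 to 0; black grip 16 mm across, x -36 to -6. Home: origin at a fork hole's mouth, shank through fork and lug.
- bottle: White bottle, 60 mm across, 150 mm high, standing beyond the work at +y. Origin: centre of underside. Not to be disturbed.
- screwdriver: Black-handled screwdriver, 200 mm long along its x, 26 mm thick, lying beyond the work at -y. Origin: under its middle. Not to be disturbed.
- wrench: Flat spanner, 180 mm long along its x, 8 mm high, lying between robot and fixture. Origin: under its middle. Not to be disturbed.
Things that resemble listed ones, but are neither listed nor needed, are in the scene too. What is shaped like the pin but blue or yellow is not meant.

How it is judged:
By the outcome, as a careful person would: the job done as asked, in the order asked, and still so for the second after the job is handed in, with the robot touching nothing.
It also fails if it takes over 72 s, if anything falls off the work surface, if the arm or the gripper's body presses on something with over 40 N, if the wrist force passes 120 N, or if a joint passes its speed limit or range.

### The arm

A 7-joint arm with a two-finger parallel gripper is mounted at the origin on the work surface. World frame = base frame: x ahead of the robot, y to its left, z up, the work surface at z = 0. Lengths are in m, angles in rad, forces in N, time in s.
With the tool pointing down it reaches from about 0.35 to 0.9 m from the base axis. Payload 8.1 kg.
Tool frame: the origin (TCP) lies on the centre line of the jaws, within the pads' length; the fingertips stand 19 mm ahead of it and the grasp point (between the pads) is the TCP (arm.tip_reach is the distance from the TCP to the fingertips, in m); z points along the fingers, y is the line along which they close (so a half turn about z gives the same grasp; the last joint's range is limited). The gripper opens to 92 mm and grips with 3 to 60 N. Pads are 19 mm wide; open, the fingers measure 130 mm over their backs; the gripper's body (75 mm by 190 mm) begins 47 mm behind the grasp point.
Start: joints at [-1.422, 0.434, 0.025, 1.573, -0.012, 1.134, -0.075], TCP at [0.156, 0.605, 0.246] pointing down, gripper open.
Joint ranges: [-2.62, 2.62], [-0.44, 2.09], [-1.27, 1.32], [0.08, 2.57], [-1.32, 4.46], [0.12, 2], [-2.74, 2.74]. Speed limits (rad/s): [2.22, 2.22, 3.01, 3.01, 3.14, 3.14, 3.14].

### API

Orientations are given as a rotation vector (axis times angle).
In Python, from cell import arm gives the robot as it stands.
- The arm moves only by the tool arm_command, never from a script. Its argument "targets" is a list that holds one entry, the list of rows, each a list of 6 numbers: the shift along the tool's x, y, z in m, then the turn, a rotation vector about the tool's x, y, z in rad. A call has 1 to 10 rows; each row shifts and turns the commanded pose from where the row before left it, along the tool's axes as they then stand; what a row does not reach is not made up. A row lasts 1/8 s, in which the tool goes at most 62.5 mm and 10.7 degrees, less where a joint would pass 70% of its speed; a pose out of reach is approached as far as the arm can. A call with a gripper value outside its range is refused whole. "jaw" is the finger opening in m, from 0 to 0.0918, set as the call begins (left out, the last holds). The fingers move at their own pace and stop on an object; "newtons" is the grip in N (left out, the last holds). Time passes only in rows, so rows that do not move let the fingers close. It gives the time, the measured TCP pose, the force, the opening and the grip force at its end, in the units of the state.
- arm.observe(): the state, without advancing time (a new reading comes with each control period).
- arm.get_image(name): name is "scene" or "top"; returns a dict with "pixels" (480x640x3 uint8, red, green, blue), "z_map" (480x640 float32, m along the optical axis (not along the pixel's ray), 0 where there is no reading), "fx", "fy", "cx", "cy" (pixels), "xyz" and "rotation" of the camera in the world. Camera axes: x right, y down, z forward; pixel columns grow to the right and rows downward; lengths in m; the calibration is good to about 2 mm. A picture is of the moment at which its call begins.
- arm.sign_off(): hands the job in; it is judged then, once.
The state is a dict: "clock": time; "joints": joint angles; "dq": joint speeds; "joint_efforts": joint torques, N m; "position": TCP position; "ee_rot": TCP orientation; "force": force on the tool from outside, world axes, zero at the start; "ft_torque": the same for the moment, N m; "width": opening from 0.0 (shut) to 1.0 (fully open); "gripper_force": force on a finger pad.
Only numpy, scipy, OpenCV 4.12 (cv2) and the standard library are available. Lean on these libraries where they do the work, as an engineer would, in place of code of your own. Each camera call takes 0.05 s, during which the arm holds its last target. There are 200 camera calls.

## Working session

There is one attempt and no reset: what is moved stays moved. The work goes in short steps, Python scripts to look and compute and a tool call to move; the robot and the scene stay as the last step left them, time stands still between calls to the robot, and variables do not carry over. Pictures are saved under pics/ and viewed, at most 12 in all, crops included, and the job is handed in when it is done.

Besides the shell and the picture viewer there is one more tool, called as name(argument=value, ...), one argument or row to a line, values as JSON. arm_command: Moves the arm, as the interface text tells. Its arguments: {"type":"object","properties":{"targets":{"type":"array","items":{"type":"array","items":{"type":"array","items":{"type":"number"}}}},"jaw":{"type":"number"},"newtons":{"type":"number"}},"required":["targets"]}

```bash
ls; mkdir -p pics; python3 - <<'E'
from cell import arm
import cv2,numpy as np,pickle
for n in("scene","top"):
    i=arm.get_image(n); pickle.dump(i,open(n+'.pkl','wb'))
    cv2.imwrite(f'pics/{n}0.png',i["pixels"][...,::-1]); print(n,i["xyz"],np.round(i["rotation"],3).tolist(),i["fx"],i["cx"],i["cy"],(i["z_map"]>0).mean())
o=arm.observe();print(o,arm.tip_reach)
E
```

```text
pics
scene [1.12456635 0.62048373 0.73501062] [-1.035, -2.329, 1.123] 474.41017702953684 327.31881564041953 233.4494500609489 0.9958235677083334
top [0.43867093 0.079582   1.34680896] [-2.19, 2.188, -0.08] 527.3949951972133 308.7534840701418 245.26282971077595 0.9959635416666667
{'clock': 0.1, 'joints': array([-1.42160931,  0.43509605,  0.02496687,  1.57399257, -0.01164876,
        1.13400661, -0.07509956]), 'dq': array([-0.00012431, -0.00102487,  0.00214715, -0.00132165, -0.00092174,
        0.00045576, -0.00030003]), 'joint_efforts': array([ 2.19588270e-03, -6.69132257e+01,  9.87598300e-01, -3.15151477e+01,
       -6.05030917e-02,  3.74304014e-02,  1.36662688e-04]), 'position': array([0.15563249, 0.60487038, 0.24506415]), 'ee_rot': array([-3.94580153e-01, -3.11661854e+00,  2.12748804e-03]), 'force': array([ 0.39455667, -0.84501922,  0.43404289]), 'ft_torque': array([-0.02795872,  0.05405384,  0.00883006]), 'gripper_force': 0.0, 'width': 1.0010971372608186} 0.019
```

View pics/scene0.png

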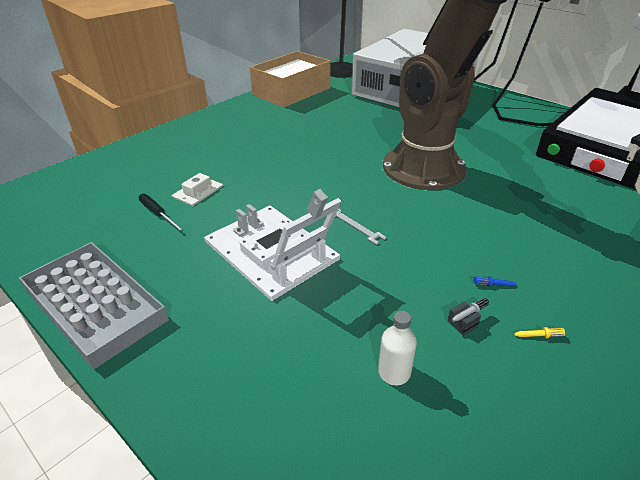

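View pics/top0.png

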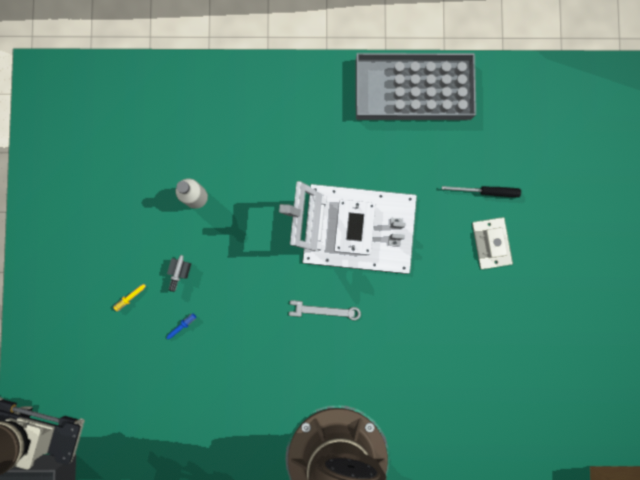

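The scene picture shows the fixture at about (275,250) with its leaf leaning back, the housing at (198,187), and the V-block with the grey pin at (467,315). In the top picture the housing is at (492,243), the fixture at (360,230) and the V-block at (178,273), with the pin head pointing down towards the robot.

```bash
cat > h.py <<'E'
import numpy as np,cv2
from scipy.spatial.transform import Rotation as R
def K(i): return np.array([i["fx"],i["fy"]]),np.array([i["cx"],i["cy"]])
def Rm(i):
    r=np.array(i["rotation"]); return R.from_rotvec(r).as_matrix() if r.shape==(3,) else r
def cast(i,px,z):
    px=np.atleast_2d(px).astype(float); f,c=K(i)
    d=np.c_[(px-c)/f,np.ones(len(px))]@Rm(i).T; o=np.array(i["xyz"])
    return o+d*((z-o[2])/d[:,2])[:,None]
def world(i):
    v,u=np.mgrid[:480,:640]; f,c=K(i); z=i["z_map"]
    p=np.stack([(u-c[0])/f[0]*z,(v-c[1])/f[1]*z,z],-1)
    return p@Rm(i).T+np.array(i["xyz"])
def proj(i,P):
    f,c=K(i); q=(np.atleast_2d(P)-np.array(i["xyz"]))@Rm(i); return q[:,:2]/q[:,2:]*f+c
def rect(i,m,z):
    """largest contour of mask m -> min area rectangle on plane z (centre, sizes mm, yaw of world-x-ish side)"""
    cs,_=cv2.findContours(m.astype(np.uint8),cv2.RETR_EXTERNAL,cv2.CHAIN_APPROX_NONE)
    c=max(cs,key=cv2.contourArea)[:,0]
    p=cast(i,c,z)[:,:2].astype(np.float32)
    (cx,cy),(w,h),a=cv2.minAreaRect(p*1000)
    return np.round([cx,cy,w,h,a],1), c.mean(0).round(1)
E
python3 - <<'E'
from h import *
import pickle
i=pickle.load(open('top.pkl','rb')); w=world(i); z=w[...,2]; g=i["pixels"].astype(int)
sub=lambda a,b,c,d:(slice(b,d),slice(a,c))
print('bench z',np.median(z[350:380,500:600]),z[350:380,500:600].std())
green=(g[...,1]>g[...,0]+25)
def box(a,b,c,d):
    m=np.zeros((480,640),bool); m[b:d,a:c]=1; return m
print('flange',rect(i,box(460,205,530,285)&~green&(g.min(2)>120),.006))
print('body',rect(i,box(460,205,530,285)&(z>.03)&(z<.05),.038))
print('plate',rect(i,box(295,180,425,280)&~green&(z<.03)&(z>.008)&(g.min(2)>120),.015))
print('nest',rect(i,box(325,190,380,265)&(z>.038)&(z<.052),.045))
print('fork',rect(i,box(382,210,410,250)&(z>.05),.071))
print('vblock',rect(i,box(150,245,205,300)&(z>.02)&~green,.034))
print('leaf z max',z[170:260,270:330].max())
b=cv2.resize(i["pixels"][170:300,130:430],None,fx=2.6,fy=2.6,interpolation=cv2.INTER_CUBIC)
cv2.imwrite('pics/topcrop.png',b[...,::-1])
s=pickle.load(open('scene.pkl','rb'))
b=cv2.resize(s["pixels"][170:370,190:510],None,fx=2.5,fy=2.5,interpolation=cv2.INTER_CUBIC)
cv2.imwrite('pics/scenecrop.png',b[...,::-1])
E
```

```text
bench z -0.0003970360752524327 0.0950703015731619
flange (array([ 536.5, -394.7,  120. ,   81.7,    9. ]), array([492.1, 243. ]))
body (array([ 535.8, -392. ,   71.5,   44.9,    8.9]), array([495.6, 242.1]))
plate (array([572. , -55.4, 269.3, 199.8,  84.2]), array([358.8, 229.1]))
nest (array([573.6, -40.1,  90.2, 129.8,  84.3]), array([354.4, 226.9]))
fork (array([ 576.4, -145.1,   31.7,   12.3,   89.4]), array([398.5, 224.4]))
vblock (array([458. , 400.5,  47.4,  88.1,  75.6]), array([177. , 272.4]))
leaf z max 1.3468089593411603
```

View pics/topcrop.png

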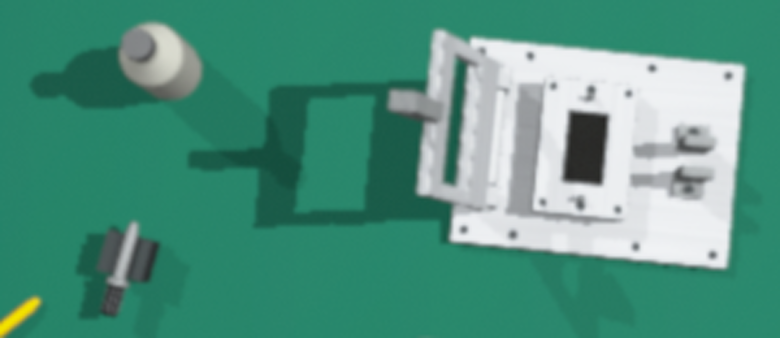

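View pics/scenecrop.png

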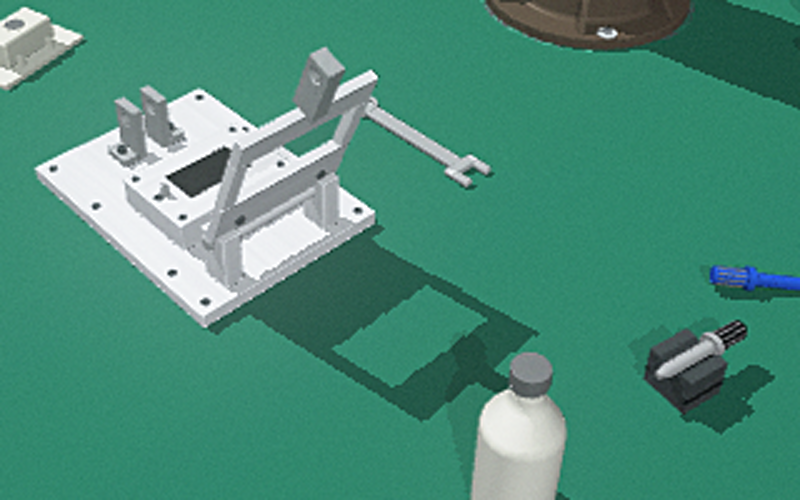

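The crops show the lug on the leaf at crop (410,103) of the top view. The pin's shank lies across the V-block at (128,250), with its black grip at (112,300). The rectangle fits match the nominal sizes, so next I measure the leaf angle and the pin.

```bash
python3 - <<'E'
from h import *
import pickle
t=pickle.load(open('top.pkl','rb')); s=pickle.load(open('scene.pkl','rb'))
yaw=np.radians(-5.75); o=np.array([.5733,-.0403])
F=np.array([[np.cos(yaw),-np.sin(yaw)],[np.sin(yaw),np.cos(yaw)]])
for n,i in(('top',t),('scene',s)):
    w=world(i); p=w.reshape(-1,3).copy(); p[:,:2]=(p[:,:2]-o)@F
    m=(abs(p[:,0])<.075)&(p[:,1]>.07)&(p[:,1]<.25)&(p[:,2]>.10)&(p[:,2]<.3)
    q=p[m]; print(n,m.sum(),q.min(0).round(3),q.max(0).round(3))
    d=q[:,1:]-[.09,.057]; print(' angle pctl',np.percentile(np.arctan2(d[:,1],-d[:,0]),[5,25,50,75,95]).round(3))
    l=q[abs(q[:,0])<.012]; l=l[l[:,2]>.21]; print(' lug',len(l),l.min(0).round(3),l.max(0).round(3))
    # fork top
    m=(abs(p[:,0])<.03)&(abs(p[:,1]+.105)<.03)&(p[:,2]>.06)&(p[:,2]<.08); print(' fork',p[m].min(0).round(4),p[m].max(0).round(4))
    # pin
    m=(abs(w[...,0]-.458)<.08)&(abs(w[...,1]-.4)<.06)&(w[...,2]>.024)&(w[...,2]<.06)
    g=i["pixels"].astype(int)
    br=m&(g.min(2)>110)
    v,u=np.nonzero(br); P=w[br]; 
    r,_=rect(i,br,.0325+.003); print(' shank+collar rect',r)
    rr,_=rect(i,m&(g[...,1]<g[...,0]+20),.0325); print(' all',rr)
    c=P.mean(0); vv=np.linalg.svd(P[:,:2]-c[:2])[2][0]; vv*=np.sign(vv[0]); print(' pin c',c.round(4),'yaw',np.degrees(np.arctan2(vv[1],vv[0])).round(1))
    A=w[m]; a=(A[:,:2]-c[:2])@vv; A2=A[A[:,2]>.036];a2=(A2[:,:2]-c[:2])@vv
    b2=(A2[:,:2]-c[:2])@[-vv[1],vv[0]]
    for lo in np.arange(-.1,.1,.006):
        k=(a2>=lo)&(a2<lo+.006)
        if k.sum(): print('  %.3f n%d z%.4f b %.4f..%.4f'%(lo,k.sum(),A2[k][:,2].max(),b2[k].min(),b2[k].max()))
b=s["pixels"][285:345,435:505]; cv2.imwrite('pics/pin.png',cv2.resize(b,None,fx=8,fy=8,interpolation=cv2.INTER_CUBIC)[...,::-1])
E
```

```text
top 1176 [-0.07  0.1   0.1 ] [0.07  0.178 0.256]
 angle pctl [1.85  1.893 1.914 1.946 1.994]
 lug 173 [-0.008  0.138  0.21 ] [0.009 0.178 0.256]
 fork [-0.0193 -0.1201  0.0603] [ 0.0206 -0.09    0.0755]
 shank+collar rect [472.5 399.2  15.6  60.2  78.4]
 all [458.3 400.8  45.6  87.6  75.1]
 pin c [0.4705 0.3978 0.0379] yaw -14.3
  -0.064 n2 z0.0431 b 0.0014..0.0021
  -0.058 n14 z0.0442 b -0.0059..0.0094
  -0.052 n13 z0.0415 b -0.0046..0.0094
  -0.046 n11 z0.0422 b -0.0052..0.0080
  -0.040 n13 z0.0447 b -0.0044..0.0069
  -0.034 n14 z0.0452 b -0.0059..0.0065
  -0.028 n18 z0.0466 b -0.0092..0.0083
  -0.022 n16 z0.0420 b -0.0189..0.0199
  -0.016 n20 z0.0416 b -0.0176..0.0235
  -0.010 n18 z0.0424 b -0.0191..0.0226
  -0.004 n19 z0.0403 b -0.0217..0.0213
  0.002 n21 z0.0443 b -0.0206..0.0215
  0.008 n20 z0.0473 b -0.0190..0.0193
  0.014 n16 z0.0437 b -0.0197..0.0215
  0.020 n8 z0.0407 b -0.0048..0.0038
  0.026 n1 z0.0362 b -0.0003..-0.0003
scene 1538 [-0.069  0.105  0.1  ] [0.074 0.179 0.253]
 angle pctl [1.899 1.944 1.984 1.998 2.035]
 lug 295 [-0.007  0.138  0.21 ] [0.012 0.179 0.253]
 fork [-0.0183 -0.1217  0.0602] [ 0.0234 -0.087   0.0732]
 shank+collar rect [473.  402.2  22.   69.5  81.4]
 all [458.5 404.4  50.1  98.4  74.3]
 pin c [0.4698 0.4015 0.0369] yaw -16.2
  -0.058 n9 z0.0414 b -0.0075..0.0044
  -0.052 n14 z0.0402 b -0.0099..0.0029
  -0.046 n14 z0.0420 b -0.0102..0.0017
  -0.040 n16 z0.0414 b -0.0070..0.0046
  -0.034 n15 z0.0419 b -0.0070..0.0046
  -0.028 n17 z0.0444 b -0.0127..0.0079
  -0.022 n29 z0.0444 b -0.0115..0.0070
  -0.016 n24 z0.0391 b -0.0231..0.0176
  -0.010 n20 z0.0391 b -0.0230..0.0193
  -0.004 n27 z0.0407 b -0.0231..0.0212
  0.002 n26 z0.0394 b -0.0204..0.0216
  0.008 n24 z0.0418 b -0.0223..0.0223
  0.014 n17 z0.0406 b -0.0183..0.0180
  0.020 n14 z0.0393 b -0.0209..0.0173
  0.026 n14 z0.0400 b -0.0042..0.0039
  0.032 n1 z0.0372 b -0.0009..-0.0009
```

```bash
cat > go.py <<'E'
import sys
from h import *
from cell import arm
def go(*wps):
    """each wp: x,y,z,angle(deg) of tool y axis in world (mod 180), tool straight down; prints turn then tool-frame shift"""
    s=arm.observe(); T=R.from_rotvec(s["ee_rot"]); p=np.array(s["position"])
    print('t',round(s["clock"],2),'p',p.round(4),'w',round(s["width"],3),'gf',round(s["gripper_force"],1),'F',np.round(s["force"],1),'q7',round(s["joints"][6],2))
    for x,y,z,a in wps:
        best=None
        for k in(0,180):
            b=np.radians(a+k); Y=np.array([np.cos(b),np.sin(b),0]); Z=np.array([0,0,-1.])
            G=R.from_matrix(np.c_[np.cross(Y,Z),Y,Z]); d=(T.inv()*G)
            if best is None or d.magnitude()<best[0].magnitude(): best=(d,G)
        d,T=best; sh=T.inv().apply(np.array([x,y,z])-p); p=np.array([x,y,z])
        print('turn',d.as_rotvec().round(4),'(%.1f deg)'%np.degrees(d.magnitude()),'then shift',sh.round(4),'|%.3f|'%np.linalg.norm(sh))
if __name__=='__main__':
    go(*[tuple(map(float,a.split(','))) for a in sys.argv[1:]])
E
python3 go.py .156,.605,.34,99 .38,.02,.34,99 .536,-.3935,.14,99 .536,-.3935,.032,99
```

```text
t 0.1 p [0.1556 0.6049 0.2451] w 1.001 gf 0.0 F [ 0.4 -0.8  0.4] q7 -0.08
turn [-1.400e-03 -2.000e-04 -4.089e-01] (23.4 deg) then shift [-0.0004  0.0001 -0.0949] |0.095|
turn [0. 0. 0.] (0.0 deg) then shift [-0.1297 -0.6128  0.    ] |0.626|
turn [0. 0. 0.] (0.0 deg) then shift [-0.0894 -0.4328  0.2   ] |0.485|
turn [0. 0. 0.] (0.0 deg) then shift [0.    0.    0.108] |0.108|
```

arm_command(
  targets=[
    [[0, 0, -0.0316, 0, 0, -0.1363], [0, 0, -0.0316, 0, 0, -0.1363], [0, 0, -0.0316, 0, 0, -0.1363], [-0.0108, -0.051, 0, 0, 0, 0], [-0.0108, -0.051, 0, 0, 0, 0], [-0.0108, -0.051, 0, 0, 0, 0], [-0.0108, -0.051, 0, 0, 0, 0], [-0.0108, -0.051, 0, 0, 0, 0], [-0.0108, -0.051, 0, 0, 0, 0], [-0.0108, -0.051, 0, 0, 0, 0]],
  ],
)

```text
clock: 1.35
position: [0.2865, 0.2626, 0.3404]
ee_rot: [0.246, -3.132, -0.0]
force: [1.2, 0.8, -0.2]
width: 1.0
gripper_force: 0.0
```

arm_command(
  targets=[
    [[-0.0108, -0.051, 0, 0, 0, 0], [-0.0108, -0.051, 0, 0, 0, 0], [-0.0108, -0.051, 0, 0, 0, 0], [-0.0108, -0.051, 0, 0, 0, 0], [-0.0108, -0.051, 0, 0, 0, 0], [-0.0099, -0.048, 0, 0, 0, 0], [-0.0099, -0.048, 0, 0, 0, 0], [-0.0099, -0.048, 0, 0, 0, 0], [-0.0099, -0.048, 0, 0, 0, 0], [-0.0099, -0.048, 0, 0, 0, 0]],
  ],
)

```text
clock: 2.6
position: [0.4662, -0.2094, 0.3404]
ee_rot: [-0.248, 3.132, 0.0]
force: [0.6, 1.6, 0.7]
width: 0.999
gripper_force: 0.0
```

```bash
python3 go.py .536,-.3935,.14,99 .536,-.3935,.032,99
```

```text
t 2.6 p [ 0.4662 -0.2094  0.3404] w 0.999 gf 0.0 F [0.6 1.6 0.7] q7 2.25
turn [0.0003 0.0002 0.0009] (0.1 deg) then shift [-0.0401 -0.1928  0.2004] |0.281|
turn [0. 0. 0.] (0.0 deg) then shift [0.    0.    0.108] |0.108|
```

arm_command(
  targets=[
    [[-0.0067, -0.0322, 0.033, 0, 0, 0], [-0.0067, -0.0322, 0.033, 0, 0, 0], [-0.0067, -0.0321, 0.0334, 0, 0, 0], [-0.0067, -0.0321, 0.0334, 0, 0, 0], [-0.0067, -0.0321, 0.0334, 0, 0, 0], [-0.0067, -0.0321, 0.0334, 0, 0, 0], [0, 0, 0, 0, 0, 0]],
  ],
)

```text
clock: 3.48
position: [0.534, -0.3936, 0.1375]
ee_rot: [0.242, -3.128, -0.003]
force: [-0.2, 1.1, 1.1]
width: 1.001
gripper_force: 0.0
```

```bash
python3 go.py .536,-.394,.03,99
```

```text
t 3.48 p [ 0.534  -0.3936  0.1375] w 1.001 gf 0.0 F [-0.2  1.1  1.1] q7 2.69
turn [ 0.0021 -0.0045 -0.0026] (0.3 deg) then shift [-0.002  -0.0007  0.1075] |0.108|
```

The last joint is close to its limit, so I take the half-turn grasp instead.

arm_command(
  targets=[
    [[0, 0, 0, 0, 0, 0.174], [0, 0, 0, 0, 0, 0.174], [0, 0, 0, 0, 0, 0.174], [0, 0, 0, 0, 0, 0.174], [0, 0, 0, 0, 0, 0.174], [0, 0, 0, 0, 0, 0.174], [0, 0, 0, 0, 0, 0.174], [0, 0, 0, 0, 0, 0.174], [0, 0, 0, 0, 0, 0.174]],
  ],
)

```text
clock: 4.6
position: [0.5363, -0.3912, 0.1417]
ee_rot: [2.04, 2.389, 0.002]
force: [-0.1, -0.4, -1.0]
width: 1.002
gripper_force: 0.0
```

arm_command(
  targets=[
    [[0, 0, 0, 0, 0, 0.174], [0, 0, 0, 0, 0, 0.174], [0, 0, 0, 0, 0, 0.174], [0, 0, 0, 0, 0, 0.174], [0, 0, 0, 0, 0, 0.174], [0, 0, 0, 0, 0, 0.174], [0, 0, 0, 0, 0, 0.174], [0, 0, 0, 0, 0, 0.174], [0, 0, 0, 0, 0, 0.174], [0, 0, 0, 0, 0, 0]],
  ],
)

```text
clock: 5.85
position: [0.5363, -0.3914, 0.1415]
ee_rot: [-3.13, -0.265, -0.002]
force: [-0.2, 0.6, -0.0]
width: 1.003
gripper_force: 0.0
```

```bash
python3 go.py .536,-.394,.032,99
```

```text
t 5.85 p [ 0.5363 -0.3914  0.1415] w 1.003 gf 0.0 F [-0.2  0.6 -0. ] q7 -0.05
turn [-0.0006 -0.0011  0.0116] (0.7 deg) then shift [-0.0007  0.0025  0.1095] |0.110|
```

arm_command(
  targets=[
    [[-0.0007, 0.0025, 0.03, 0, 0, 0.0116], [0, 0, 0.04, 0, 0, 0], [0, 0, 0.0395, 0, 0, 0], [0, 0, 0, 0, 0, 0]],
  ],
)

```text
clock: 6.35
position: [0.5347, -0.3929, 0.0292]
ee_rot: [-3.128, -0.249, 0.004]
force: [0.7, -0.6, 0.3]
width: 1.002
gripper_force: 0.0
```

arm_command(
  targets=[
    [[0, 0, 0, 0, 0, 0], [0, 0, 0, 0, 0, 0], [0, 0, 0, 0, 0, 0], [0, 0, 0, 0, 0, 0], [0, 0, 0, 0, 0, 0]],
  ],
  jaw=0.03,
  newtons=25,
)

```text
clock: 6.98
position: [0.5355, -0.395, 0.0316]
ee_rot: [3.132, 0.243, 0.0]
force: [0.4, -1.5, 0.1]
width: 0.507
gripper_force: 0.0
```

arm_command(
  targets=[
    [[0, 0, -0.03, 0, 0, 0], [0, 0, -0.05, 0, 0, 0], [0, 0, -0.05, 0, 0, 0], [0, 0, 0, 0, 0, 0]],
  ],
)

```text
clock: 7.48
position: [0.5361, -0.3969, 0.1657]
ee_rot: [3.128, 0.242, 0.007]
force: [0.6, 0.4, -1.2]
width: 0.456
gripper_force: 25.0
```

```bash
python3 - <<'E'
from h import *
from go import go
from cell import arm
i=arm.get_image('top'); w=world(i)
cv2.imwrite('pics/lift.png',i["pixels"][180:300,320:560][...,::-1].repeat(3,0).repeat(3,1))
go((.5733,-.0403,.161,84.25),(.5733,-.0403,.076,84.25))
E
```

```text
t 7.53 p [ 0.5358 -0.3955  0.1631] w 0.452 gf 25.0 F [-0.3  0.2 -2.2] q7 -0.1
turn [ 0.0012 -0.0027  0.2554] (14.6 deg) then shift [ 0.0017 -0.3572  0.0021] |0.357|
turn [0. 0. 0.] (0.0 deg) then shift [0.    0.    0.085] |0.085|
```

```bash
python3 - <<'E'
from h import *
from go import go
from cell import arm
i=arm.get_image('scene'); w=world(i); s=arm.observe()
print(proj(i,[s["position"]]))
u,v=proj(i,[s["position"]])[0].astype(int)
b=i["pixels"][max(v-70,0):v+50,max(u-80,0):u+80]
cv2.imwrite('pics/lift2.png',cv2.resize(b,None,fx=4.5,fy=4.5)[...,::-1])
m=(np.hypot(w[...,0]-.536,w[...,1]+.395)<.09)&(w[...,2]>.05)
g=i["pixels"].astype(int); off=(g[...,0]-g[...,2]>8)&(g.min(2)>120)
k=m&off; print(k.sum()); P=w[k]; print(np.histogram(P[:,2],bins=np.arange(.08,.2,.005)))
E
```

```text
[[188.13414461 138.46744906]]
1314
(array([ 0,  0,  0,  0,  0,  0,  0,  0, 17, 82,  2,  2,  2,  5,  7, 40, 27,
       21, 24, 22, 15, 17, 15]), array([0.08 , 0.085, 0.09 , 0.095, 0.1  , 0.105, 0.11 , 0.115, 0.12 ,
       0.125, 0.13 , 0.135, 0.14 , 0.145, 0.15 , 0.155, 0.16 , 0.165,
       0.17 , 0.175, 0.18 , 0.185, 0.19 , 0.195]))
```

View pics/lift2.png

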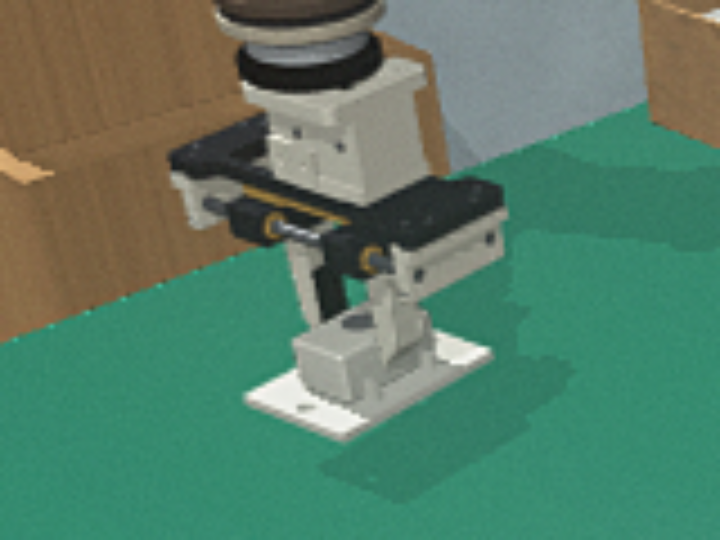

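The picture shows the housing hanging level in the fingers, gripped near its top, with a flange hole visible at crop (305,407). Its underside is 43 mm below the TCP.

arm_command(
  targets=[
    [[0, 0, 0, 0, 0, 0.1277], [0, 0, 0, 0, 0, 0.1277], [0.0017, -0.0512, 0, 0, 0, 0], [0, -0.051, 0, 0, 0, 0], [0, -0.051, 0, 0, 0, 0], [0, -0.051, 0, 0, 0, 0], [0, -0.051, 0, 0, 0, 0], [0, -0.051, 0, 0, 0, 0], [0, -0.051, 0, 0, 0, 0], [0, 0, 0.02, 0, 0, 0]],
  ],
)

```text
clock: 8.82
position: [0.5736, -0.0342, 0.1397]
ee_rot: [-3.137, 0.145, 0.002]
force: [0.1, 0.4, -1.7]
width: 0.453
gripper_force: 25.0
```

arm_command(
  targets=[
    [[0, 0, 0.015, 0, 0, 0], [0, 0, 0, 0, 0, 0]],
  ],
)

```text
clock: 9.07
position: [0.5716, -0.041, 0.1248]
ee_rot: [3.137, -0.162, -0.005]
force: [-0.2, -0.1, -1.1]
width: 0.456
gripper_force: 25.0
```

```bash
python3 - <<'E'
from h import *
from go import go
from cell import arm
go((.5733,-.0403,.088,84.25))
s=arm.observe(); p=s["position"]; zt=p[2]-.043+.006
for n in('scene','top'):
    i=arm.get_image(n); w=world(i); g=i["pixels"].astype(int)
    m=(abs(w[...,0]-p[0])<.085)&(abs(w[...,1]-p[1])<.07)&(abs(w[...,2]-zt)<.008)
    P=w[m]; print(n,m.sum(),'z',np.median(P[:,2]))
    yaw=np.radians(-5.75); Q=(P[:,:2]-[.5733,-.0403])@np.array([[np.cos(yaw),-np.sin(yaw)],[np.sin(yaw),np.cos(yaw)]])
    print(Q.min(0).round(4),Q.max(0).round(4),np.percentile(Q,[1,99],axis=0).round(4)); print(cv2.minAreaRect((P[:,:2]*1000).astype(np.float32)))
    u,v=proj(i,[p])[0].astype(int)
    b=i["pixels"][v-50:v+60,u-70:u+70]; cv2.imwrite(f'pics/nest_{n}.png',cv2.resize(b,None,fx=5,fy=5)[...,::-1])
E
```

```text
t 9.07 p [ 0.5716 -0.041   0.1248] w 0.456 gf 25.0 F [-0.2 -0.1 -1.1] q7 -0.84
turn [ 0.0009  0.0029 -0.0026] (0.2 deg) then shift [ 0.0017 -0.0009  0.0368] |0.037|
scene 582 z 0.08951632271120546
[-0.06   -0.0412] [0.0615 0.043 ] [[-0.0583 -0.0378]
 [ 0.0604  0.0423]]
((574.1123046875, -40.11571502685547), (84.22801208496094, 121.09825897216797), 84.98078155517578)
top 11 z 0.09081728130156197
[-0.0598 -0.0386] [-0.0518 -0.0297] [[-0.0598 -0.0386]
 [-0.0521 -0.0299]]
((512.1668701171875, -70.2235336303711), (5.607906818389893, 11.60849380493164), 37.1418342590332)
```

View pics/nest_scene.png

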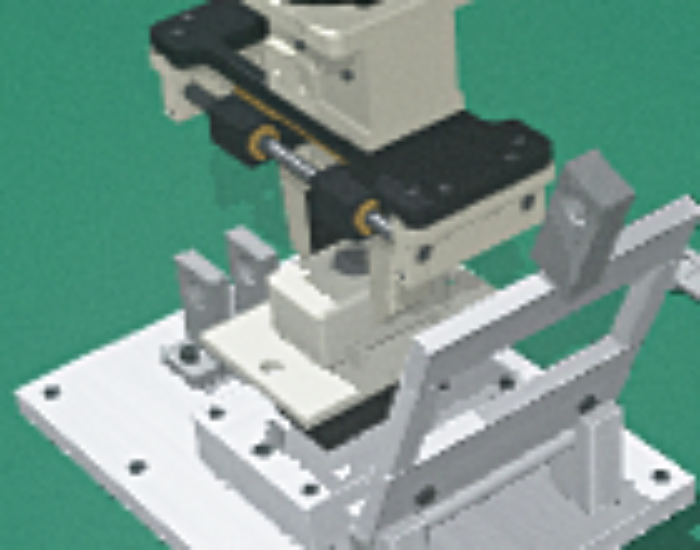

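The picture shows the housing level just above the nest, its near flange hole at crop (270,367), lined up along the nest. I lower it.

arm_command(
  targets=[
    [[0.0015, -0.0003, 0.015, 0, 0, 0], [0, 0, 0.008, 0, 0, 0], [0, 0, 0.004, 0, 0, 0], [0, 0, 0.003, 0, 0, 0], [0, 0, 0, 0, 0, 0]],
  ],
)

```text
clock: 9.8
position: [0.5743, -0.0402, 0.0965]
ee_rot: [3.137, -0.158, 0.0]
force: [0.2, -2.9, -3.2]
width: 0.455
gripper_force: 25.0
```

```bash
python3 go.py .5733,-.0403,.088,84.25
```

```text
t 9.8 p [ 0.5743 -0.0402  0.0965] w 0.455 gf 25.0 F [ 0.2 -2.9 -3.2] q7 -0.81
turn [ 0.0008 -0.0001 -0.0005] (0.1 deg) then shift [-0.001   0.0002  0.0085] |0.009|
```

arm_command(
  targets=[
    [[0, 0, 0.002, 0, 0, 0], [0, 0, 0.002, 0, 0, 0], [0, 0, 0.002, 0, 0, 0], [0, 0, 0.002, 0, 0, 0], [0, 0, 0, 0, 0, 0]],
  ],
)

```text
clock: 10.42
position: [0.574, -0.0416, 0.0887]
ee_rot: [3.135, -0.16, 0.0]
force: [-2.4, -8.1, 0.4]
width: 0.454
gripper_force: 25.0
```

```bash
python3 - <<'E'
from h import *
from go import go
from cell import arm
go((.5733,-.0403,.088,84.25))
i=arm.get_image('scene'); w=world(i); yaw=np.radians(-5.75); P=w.reshape(-1,3).copy()
P[:,:2]=(P[:,:2]-[.5733,-.0403])@np.array([[np.cos(yaw),-np.sin(yaw)],[np.sin(yaw),np.cos(yaw)]])
for x in(.05,-.05):
    m=(abs(P[:,0]-x)<.006)&(abs(P[:,1])<.038)&(P[:,2]<.09); print(x,m.sum(),np.percentile(P[m,2],[5,25,50,75,95]).round(4))
for y in(.032,-.032):
    m=(abs(P[:,1]-y)<.006)&(abs(P[:,0])<.056)&(P[:,2]<.09); print('y',y,m.sum(),np.percentile(P[m,2],[5,25,50,75,95]).round(4))
E
```

```text
t 10.43 p [ 0.574  -0.0416  0.0887] w 0.454 gf 25.0 F [-2.4 -8.1  0.4] q7 -0.8
turn [ 0.0029 -0.0004 -0.0015] (0.2 deg) then shift [-0.0009 -0.0012  0.0007] |0.002|
0.05 111 [0.0513 0.0523 0.0531 0.0541 0.056 ]
-0.05 22 [0.0431 0.0523 0.0538 0.0541 0.055 ]
y 0.032 151 [0.0444 0.0527 0.0539 0.0551 0.0808]
y -0.032 48 [0.052  0.0528 0.0538 0.0558 0.0854]
```

arm_command(
  targets=[
    [[0, 0.001, 0.001, 0, 0, 0], [0, 0.0005, 0.001, 0, 0, 0], [0, 0, 0.001, 0, 0, 0], [0, 0, 0, 0, 0, 0]],
  ],
)

```text
clock: 10.98
position: [0.574, -0.0418, 0.0857]
ee_rot: [3.137, -0.159, -0.0]
force: [-3.7, -5.1, 2.8]
width: 0.456
gripper_force: 25.0
```

arm_command(
  targets=[
    [[0, 0.0005, 0.001, 0, 0, 0], [0, 0, 0.001, 0, 0, 0], [0, 0, 0, 0, 0, 0]],
  ],
)

```text
clock: 11.35
position: [0.5741, -0.0419, 0.0856]
ee_rot: [-3.136, 0.158, -0.001]
force: [-10.9, 0.8, 28.1]
width: 0.455
gripper_force: 25.0
```

```bash
python3 - <<'E'
from h import *
from go import go
from cell import arm
go((.5733,-.0403,.088,84.25))
for k in range(3):
  i=arm.get_image('scene'); w=world(i); yaw=np.radians(-5.75); P=w.reshape(-1,3).copy()
  P[:,:2]=(P[:,:2]-[.5733,-.0403])@np.array([[np.cos(yaw),-np.sin(yaw)],[np.sin(yaw),np.cos(yaw)]])
  f=lambda x0,x1,y0,y1,z0,z1:[np.median(P[(P[:,0]>x0)&(P[:,0]<x1)&(P[:,1]>y0)&(P[:,1]<y1)&(P[:,2]>z0)&(P[:,2]<z1),2]).round(4)]
  print(f(.042,.057,-.036,-.01,.04,.07),f(.042,.057,.01,.036,.04,.07),f(-.03,.03,.028,.037,.04,.07),'plate',f(.07,.09,-.1,.1,0,.03))
E
```

```text
t 11.35 p [ 0.5741 -0.0419  0.0856] w 0.455 gf 25.0 F [-10.9   0.8  28.1] q7 -0.79
turn [-0.0016 -0.0006 -0.0005] (0.1 deg) then shift [-0.0009 -0.0015 -0.0024] |0.003|
[np.float64(0.0504)] [np.float64(0.0506)] [np.float64(0.0509)] plate [np.float64(0.0144)]
[np.float64(0.0506)] [np.float64(0.0509)] [np.float64(0.0508)] plate [np.float64(0.0146)]
[np.float64(0.0506)] [np.float64(0.0506)] [np.float64(0.0506)] plate [np.float64(0.0146)]
```

The flange top reads 50.6 mm with the plate at 14.6 mm, so the housing is seated. I release it and go on to the leaf.

arm_command(
  targets=[
    [[0, 0, -0.001, 0, 0, 0], [0, 0, -0.001, 0, 0, 0], [0, 0, 0, 0, 0, 0], [0, 0, 0, 0, 0, 0]],
  ],
  jaw=0.065,
)

```text
clock: 12.0
position: [0.5743, -0.0413, 0.0852]
ee_rot: [-3.137, 0.157, 0.0]
force: [-1.1, 0.0, -1.4]
width: 0.704
gripper_force: 0.0
```

arm_command(
  targets=[
    [[0, 0, -0.03, 0, 0, 0], [0, 0, -0.05, 0, 0, 0], [0, 0, -0.05, 0, 0, 0], [0, 0, -0.05, 0, 0, 0], [0, 0, -0.055, 0, 0, 0]],
  ],
)

```text
clock: 12.62
position: [0.5739, -0.0414, 0.3218]
ee_rot: [-3.138, 0.158, 0.001]
force: [0.7, 0.2, -0.3]
width: 0.708
gripper_force: 0.0
```

arm_command(
  targets=[
    [[0, 0, 0, 0, 0, -0.1745], [0, 0, 0, 0, 0, -0.1745], [0, 0, 0, 0, 0, -0.1745], [0, 0, 0, 0, 0, -0.1745], [0, 0, 0, 0, 0, -0.1745], [0, 0, 0, 0, 0, -0.1745], [0, 0, 0, 0, 0, -0.1745], [0, 0, 0, 0, 0, -0.1745], [0, 0, 0, 0, 0, -0.1745]],
  ],
  jaw=0,
)

```text
clock: 13.75
position: [0.5741, -0.0416, 0.3203]
ee_rot: [-2.324, -2.113, 0.0]
force: [-0.6, 1.2, -0.1]
width: 0.005
gripper_force: 0.0
```

```bash
cat >> go.py <<'E'
O=np.array([.574,-.0415]); YW=np.radians(-5.75)
def fx(x,y,z,a=-5.75): 
    c,s=np.cos(YW),np.sin(YW); return (O[0]+c*x-s*y,O[1]+s*x+c*y,z,a)
E
python3 - <<'E'
from h import *
from go import *
go(fx(0,.2,.32),fx(0,.2,.246),fx(0,.05,.246))
i=arm.get_image('scene'); w=world(i); P=w.reshape(-1,3).copy(); yaw=YW
P[:,:2]=(P[:,:2]-[.5733,-.0403])@np.array([[np.cos(yaw),-np.sin(yaw)],[np.sin(yaw),np.cos(yaw)]])
f=lambda x0,x1,y0,y1,z0,z1:np.median(P[(P[:,0]>x0)&(P[:,0]<x1)&(P[:,1]>y0)&(P[:,1]<y1)&(P[:,2]>z0)&(P[:,2]<z1),2]).round(4)
print(f(.042,.057,-.036,-.01,.04,.07),f(.042,.057,.01,.036,.04,.07),f(-.057,-.042,-.036,.036,.04,.07),'bodytop',f(-.03,.03,-.015,.015,.07,.1))
E
```

```text
t 13.75 p [ 0.5741 -0.0416  0.3203] w 0.005 gf 0.0 F [-0.6  1.2 -0.1] q7 0.18
turn [-0.0003 -0.0001  0.0052] (0.3 deg) then shift [ 2.001e-01 -1.000e-04  3.000e-04] |0.200|
turn [0. 0. 0.] (0.0 deg) then shift [0.    0.    0.074] |0.074|
turn [0. 0. 0.] (0.0 deg) then shift [-0.15 -0.    0.  ] |0.150|
0.0507 0.0507 0.0509 bodytop 0.0828
```

arm_command(
  targets=[
    [[0.05, 0, 0, 0, 0, 0], [0.05, 0, 0, 0, 0, 0], [0.05, 0, 0, 0, 0, 0], [0.05, 0, 0, 0, 0, 0], [0, 0, 0, 0, 0, 0], [0, 0, 0.037, 0, 0, 0], [0, 0, 0.037, 0, 0, 0]],
  ],
)

```text
clock: 14.68
position: [0.5945, 0.1565, 0.2458]
ee_rot: [2.333, 2.103, 0.001]
force: [-0.1, -0.5, 0.0]
width: 0.009
gripper_force: 0.0
```

arm_command(
  targets=[
    [[-0.015, 0, 0, 0, 0, 0], [-0.02, 0, 0, 0, 0, 0], [-0.02, 0, 0, 0, 0, 0], [-0.02, 0, 0, 0, 0, 0], [-0.02, 0, 0, 0, 0, 0], [-0.02, 0, 0, 0, 0, 0], [-0.02, 0, 0, 0, 0, 0], [-0.02, 0, -0.002, 0, 0, 0]],
  ],
)

```text
clock: 15.68
position: [0.5781, 0.0019, 0.248]
ee_rot: [-2.33, -2.106, 0.002]
force: [-0.2, 2.3, -0.3]
width: 0.004
gripper_force: 1.0
```

arm_command(
  targets=[
    [[-0.0165, 0, 0.007, 0, 0, 0], [-0.016, 0, 0.007, 0, 0, 0], [-0.0145, 0, 0.0105, 0, 0, 0], [-0.0145, 0, 0.0105, 0, 0, 0], [-0.013, 0, 0.0125, 0, 0, 0], [-0.013, 0, 0.0125, 0, 0, 0], [-0.0095, 0, 0.0155, 0, 0, 0], [-0.0095, 0, 0.0155, 0, 0, 0], [0, 0, 0, 0, 0, 0]],
  ],
)

```text
clock: 16.8
position: [0.5669, -0.1035, 0.1559]
ee_rot: [-2.331, -2.104, 0.003]
force: [-0.0, 0.2, 0.9]
width: 0.006
gripper_force: 0.0
```

```bash
python3 - <<'E'
from h import *
from go import *
go(fx(0,-.043,.18))
i=arm.get_image('scene'); w=world(i); p=w.reshape(-1,3).copy()
p[:,:2]=(p[:,:2]-O)@np.array([[np.cos(YW),-np.sin(YW)],[np.sin(YW),np.cos(YW)]])
m=(abs(abs(p[:,0])-.064)<.005)&(p[:,1]<.05)&(p[:,1]>-.1)&(p[:,2]>.07)&(p[:,2]<.26); q=p[m]; d=q[:,1:]-[.09,.057]
print(len(q),np.percentile(np.arctan2(d[:,1],-d[:,0]),[10,50,90]),q.min(0),q.max(0))
cv2.imwrite('pics/leaf.png',cv2.resize(i["pixels"][120:330,180:400],None,fx=2.5,fy=2.5)[...,::-1])
E
```

```text
t 16.8 p [ 0.5669 -0.1035  0.1559] w 0.006 gf 0.0 F [-0.   0.2  0.9] q7 0.4
turn [-0.0028  0.0005 -0.0017] (0.2 deg) then shift [ 0.0194  0.0009 -0.0241] |0.031|
466 [0.4102372  0.44558269 0.96517364] [-0.0689654  -0.09393716  0.07617797] [0.06899065 0.04916278 0.2460806 ]
```

View pics/leaf.png

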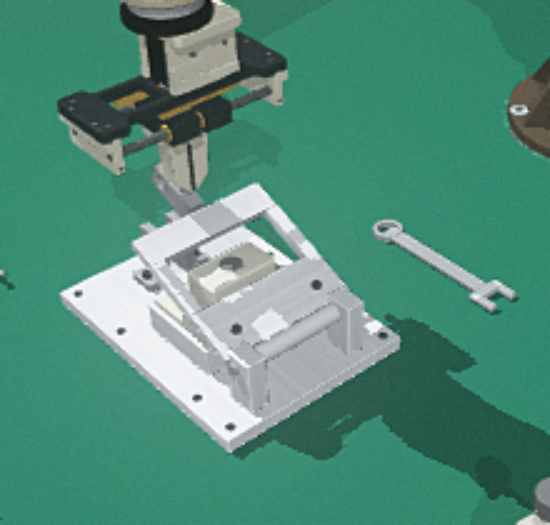

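The leaf now stands at about 0.43 rad, with the closed fingers above the lug at crop (185,165). I move over the rail and push it down.

arm_command(
  targets=[
    [[0, 0, -0.02, 0, 0, 0], [0.0195, 0, -0.005, 0, 0, 0], [0, 0, 0.02, 0, 0, 0], [0, 0, 0.02, 0, 0, 0], [0, 0, 0.02, 0, 0, 0], [0, 0, 0.016, 0, 0, 0], [0, 0, 0.01, 0, 0, 0], [0, 0, 0.008, 0, 0, 0], [0, 0, 0.004, 0, 0, 0]],
  ],
)

```text
clock: 17.98
position: [0.5701, -0.0834, 0.0842]
ee_rot: [2.331, 2.107, 0.0]
force: [-0.7, -1.1, 1.1]
width: 0.007
gripper_force: 0.6
```

arm_command(
  targets=[
    [[0, 0, 0.002, 0, 0, 0], [0, 0, 0.001, 0, 0, 0], [0, 0, 0, 0, 0, 0]],
  ],
)

```text
clock: 18.35
position: [0.5701, -0.0832, 0.0815]
ee_rot: [-2.33, -2.107, -0.0]
force: [0.8, 0.7, -0.0]
width: 0.003
gripper_force: 0.0
```

arm_command(
  targets=[
    [[0, 0, 0.001, 0, 0, 0], [0, 0, 0.001, 0, 0, 0], [0, 0, 0, 0, 0, 0]],
  ],
)

```text
clock: 18.73
position: [0.5702, -0.0832, 0.0811]
ee_rot: [-2.33, -2.106, -0.003]
force: [-7.1, 2.4, 22.1]
width: 0.001
gripper_force: 11.1
```

The leaf is against its stop at 22 N. Next is the pin.

arm_command(
  targets=[
    [[0, 0, -0.03, 0, 0, 0], [0, 0, -0.05, 0, 0, -0.1761], [0, 0, -0.05, 0, 0, -0.1761], [0, 0, -0.04, 0, 0, -0.1761], [0, 0, 0, 0, 0, -0.1761], [0, 0, 0, 0, 0, -0.1761], [0, 0, 0, 0, 0, -0.1761], [0, 0, 0, 0, 0, -0.1761], [0, 0, 0, 0, 0, -0.1761]],
  ],
  jaw=0.05,
)

```text
clock: 19.85
position: [0.5699, -0.0832, 0.2495]
ee_rot: [-0.402, -3.116, -0.0]
force: [0.1, 0.7, -0.2]
width: 0.543
gripper_force: 0.0
```

```bash
python3 - <<'E'
from h import *
from go import *
go((.427,.411,.12,75),(.427,.411,.034,75))
i=arm.get_image('scene'); w=world(i); p=w.reshape(-1,3).copy()
p[:,:2]=(p[:,:2]-O)@np.array([[np.cos(YW),-np.sin(YW)],[np.sin(YW),np.cos(YW)]])
f=lambda x0,x1,y0,y1,z0,z1:np.median(p[(p[:,0]>x0)&(p[:,0]<x1)&(p[:,1]>y0)&(p[:,1]<y1)&(p[:,2]>z0)&(p[:,2]<z1),2]).round(4)
print('solid',f(-.06,.06,.04,.075,.04,.09),'rail',f(-.06,.06,-.055,-.035,.04,.09),f(.02,.06,-.055,-.035,.04,.09))
cv2.imwrite('pics/shut.png',cv2.resize(i["pixels"][170:310,180:360],None,fx=4,fy=4)[...,::-1])
E
```

```text
t 19.85 p [ 0.5699 -0.0832  0.2495] w 0.543 gf 0.0 F [ 0.1  0.7 -0.2] q7 1.54
turn [ 0.0003 -0.0001  0.005 ] (0.3 deg) then shift [0.266  0.4403 0.1295] |0.530|
turn [0. 0. 0.] (0.0 deg) then shift [0.    0.    0.086] |0.086|
solid 0.0616 rail 0.0616 0.0616
```

arm_command(
  targets=[
    [[0.0266, 0.044, 0, 0, 0, 0], [0.0266, 0.044, 0, 0, 0, 0], [0.0266, 0.044, 0, 0, 0, 0], [0.0266, 0.044, 0, 0, 0, 0], [0.0266, 0.044, 0, 0, 0, 0], [0.0266, 0.044, 0, 0, 0, 0], [0.0266, 0.044, 0, 0, 0, 0], [0.0266, 0.044, 0, 0, 0, 0], [0.0266, 0.044, 0, 0, 0, 0], [0.0266, 0.044, 0, 0, 0, 0]],
  ],
)

```text
clock: 21.15
position: [0.4267, 0.4122, 0.2496]
ee_rot: [0.416, 3.114, 0.0]
force: [1.7, -0.8, 0.5]
width: 0.542
gripper_force: 0.0
```

arm_command(
  targets=[
    [[0, 0, 0.045, 0, 0, 0.005], [0, 0, 0.045, 0, 0, 0], [0, 0, 0.04, 0, 0, 0], [0, 0, 0, 0, 0, 0], [0, 0, 0, 0, 0, 0]],
  ],
)

```text
clock: 21.78
position: [0.4281, 0.4112, 0.1209]
ee_rot: [0.421, 3.112, 0.002]
force: [0.3, 1.1, 0.0]
width: 0.547
gripper_force: 0.0
```

```bash
python3 - <<'E'
from h import *
from go import *
go((.427,.411,.034,75))
i=arm.get_image('scene'); u,v=proj(i,[[.45,.405,.04]])[0].astype(int); print(u,v)
cv2.imwrite('pics/pinapp.png',cv2.resize(i["pixels"][v-55:v+35,u-50:u+60],None,fx=6,fy=6)[...,::-1])
E
```

```text
t 21.77 p [0.4281 0.4112 0.1209] w 0.547 gf 0.0 F [0.3 1.1 0. ] q7 0.58
turn [ 0.0013  0.0008 -0.0072] (0.4 deg) then shift [ 0.001  -0.0004  0.0869] |0.087|
474 305
```

View pics/pinapp.png

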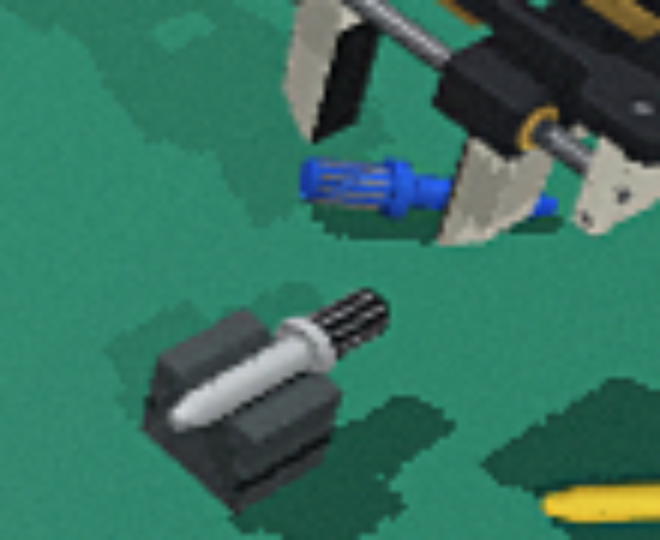

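The grip is free at crop (355,320), below and between the open fingers, with the collar close to the V-block. I descend and close.

arm_command(
  targets=[
    [[0.0008, 0, 0.03, 0, 0, 0], [0, 0, 0.03, 0, 0, 0], [0, 0, 0.0265, 0, 0, 0], [0, 0, 0, 0, 0, 0]],
  ],
)

```text
clock: 22.32
position: [0.4266, 0.4108, 0.0331]
ee_rot: [-0.42, -3.113, 0.001]
force: [0.0, 0.2, 0.2]
width: 0.546
gripper_force: 0.0
```

arm_command(
  targets=[
    [[0, 0, 0, 0, 0, 0], [0, 0, 0, 0, 0, 0], [0, 0, 0, 0, 0, 0], [0, 0, 0, 0, 0, 0], [0, 0, 0, 0, 0, 0], [0, 0, 0, 0, 0, 0], [0, 0, 0, 0, 0, 0]],
  ],
  jaw=0.005,
  newtons=35,
)

```text
clock: 23.2
position: [0.4266, 0.4108, 0.033]
ee_rot: [-0.419, -3.113, 0.0]
force: [-1.0, -1.4, 3.0]
width: 0.163
gripper_force: 34.8
```

arm_command(
  targets=[
    [[0, 0, -0.02, 0, 0, 0], [0, 0, -0.04, 0, 0, 0], [0, 0, -0.05, 0, 0, 0], [0, 0, 0, 0, 0, 0], [0, 0, 0, 0, 0, 0]],
  ],
)

```text
clock: 23.82
position: [0.4263, 0.4108, 0.1425]
ee_rot: [-0.419, -3.113, 0.0]
force: [-0.3, -0.3, -1.3]
width: 0.164
gripper_force: 34.8
```

```bash
python3 - <<'E'
from h import *
from go import *
go(fx(-.13,-.105,.143,84.25),fx(-.13,-.105,.057,84.25))
s=arm.observe();p=s["position"]
i=arm.get_image('scene'); w=world(i); g=i["pixels"].astype(int)
d=np.array([np.cos(np.radians(-15)),np.sin(np.radians(-15))]); a=(w[...,:2]-p[:2])@d; b=(w[...,:2]-p[:2])@[-d[1],d[0]]
m=(abs(b)<.02)&(a>.012)&(a<.09)&(abs(w[...,2]-p[2])<.03)&(g.min(2)>60)
P=w[m];A=a[m];B=b[m]
for lo in np.arange(.012,.09,.006):
    k=(A>=lo)&(A<lo+.006)
    if k.sum()>2: print('%.3f n%d b %.4f..%.4f z %.4f..%.4f'%(lo,k.sum(),B[k].min(),B[k].max(),P[k,2].min()-p[2],P[k,2].max()-p[2]))
u,v=proj(i,[p])[0].astype(int); cv2.imwrite('pics/pinheld.png',cv2.resize(i["pixels"][v-45:v+45,u-70:u+40],None,fx=6,fy=6)[...,::-1])
E
```

```text
t 23.82 p [0.4263 0.4108 0.1425] w 0.164 gf 34.8 F [-0.3 -0.3 -1.3] q7 0.57
turn [-1.000e-04 -3.000e-04 -1.671e-01] (9.6 deg) then shift [-6.220e-02 -5.402e-01 -5.000e-04] |0.544|
turn [0. 0. 0.] (0.0 deg) then shift [0.    0.    0.086] |0.086|
0.012 n36 b -0.0192..0.0193 z -0.0138..0.0276
0.018 n46 b -0.0091..0.0125 z -0.0110..0.0100
0.024 n36 b -0.0082..0.0108 z -0.0079..0.0109
0.030 n15 b -0.0015..0.0071 z -0.0022..0.0060
0.036 n18 b -0.0014..0.0066 z -0.0022..0.0060
0.042 n18 b -0.0036..0.0074 z -0.0002..0.0062
0.048 n18 b -0.0035..0.0067 z -0.0030..0.0062
0.054 n16 b -0.0049..0.0065 z -0.0009..0.0065
0.060 n18 b -0.0043..0.0062 z -0.0010..0.0075
0.066 n20 b -0.0046..0.0064 z 0.0004..0.0062
0.072 n18 b -0.0035..0.0060 z -0.0000..0.0060
0.078 n7 b -0.0012..0.0024 z -0.0003..0.0046
```

View pics/pinheld.png

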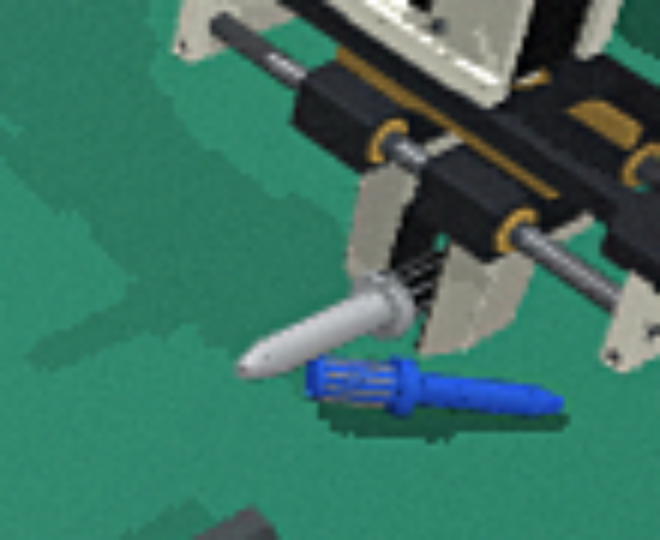

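The picture shows the pin held level and straight, with its nose at crop (240,365) and the collar at (400,300). The nose is about 82 mm ahead of the TCP.

arm_command(
  targets=[
    [[0, 0, 0, 0, 0, -0.1671], [-0.0062, -0.054, 0, 0, 0, 0], [-0.0062, -0.054, 0, 0, 0, 0], [-0.0062, -0.054, 0, 0, 0, 0], [-0.0062, -0.054, 0, 0, 0, 0], [-0.0062, -0.054, 0, 0, 0, 0], [-0.0062, -0.054, 0, 0, 0, 0], [-0.0062, -0.054, 0, 0, 0, 0], [-0.0062, -0.054, 0, 0, 0, 0], [-0.0062, -0.054, 0, 0, 0, 0]],
  ],
)

```text
clock: 25.12
position: [0.4324, -0.0799, 0.1419]
ee_rot: [-0.157, -3.136, 0.0]
force: [0.9, 0.3, -0.1]
width: 0.161
gripper_force: 34.8
```

arm_command(
  targets=[
    [[-0.0062, -0.054, 0, 0, 0, 0], [0, 0, 0.043, 0, 0, 0], [0, 0, 0.043, 0, 0, 0], [0, 0, 0, 0, 0, 0], [0, 0, 0, 0, 0, 0]],
  ],
)

```text
clock: 25.75
position: [0.4341, -0.1327, 0.0574]
ee_rot: [-0.158, -3.137, 0.0]
force: [-0.3, -0.4, 0.2]
width: 0.163
gripper_force: 34.8
```

```bash
cat > chk.py <<'E'
from h import *
from go import *
go(fx(-.115,-.105,.057,84.25),fx(-.0455,-.105,.057,84.25))
s=arm.observe();P0=np.array(s["position"])
for n in('top','scene'):
    i=arm.get_image(n); w=world(i); g=i["pixels"].astype(int)
    p=w.reshape(-1,3).copy(); p[:,:2]=(p[:,:2]-O)@np.array([[np.cos(YW),-np.sin(YW)],[np.sin(YW),np.cos(YW)]]); p=p.reshape(480,640,3)
    t=(P0[:2]-O)@np.array([[np.cos(YW),-np.sin(YW)],[np.sin(YW),np.cos(YW)]]); print(n,'tcp fix',t.round(4),P0[2].round(4))
    m=(p[...,0]>t[0]+.03)&(p[...,0]<t[0]+.086)&(abs(p[...,1]+.105)<.02)&(p[...,2]>.035)&(p[...,2]<.08)&(p[...,0]<-.022)
    A=p[m]; print(' pin n',m.sum())
    for lo in np.arange(-.13,-.02,.015):
        k=(A[:,0]>=lo)&(A[:,0]<lo+.015)
        if k.sum()>3: print('  x %.3f n%d y %.4f..%.4f z %.4f..%.4f'%(lo,k.sum(),A[k,1].min(),A[k,1].max(),A[k,2].min(),A[k,2].max()))
    m=(abs(p[...,0])<.022)&(abs(p[...,1]+.105)<.025)&(p[...,2]>.066)&(p[...,2]<.08)
    for sgn in(-1,1):
        k=m&(p[...,0]*sgn>.008); print(' cheek',sgn,k.sum(),p[k].min(0).round(4),p[k].max(0).round(4))
    u,v=proj(i,[fx(-.05,-.105,.057)[:3]])[0].astype(int); cv2.imwrite(f'pics/ins_{n}_{s["clock"]:.1f}.png',cv2.resize(i["pixels"][v-45:v+45,u-55:u+55],None,fx=6,fy=6)[...,::-1])
E
python3 chk.py
```

```text
t 25.75 p [ 0.4341 -0.1327  0.0574] w 0.163 gf 34.8 F [-0.3 -0.4  0.2] q7 1.89
turn [-0.0001 -0.0008 -0.0002] (0.0 deg) then shift [-0.0151 -0.0003  0.0004] |0.015|
turn [0. 0. 0.] (0.0 deg) then shift [-0.0695  0.      0.    ] |0.070|
top tcp fix [-0.1301 -0.1047] 0.0574
 pin n 72
  x -0.100 n11 y -0.1078..-0.0974 z 0.0547..0.0661
  x -0.085 n29 y -0.1098..-0.0972 z 0.0551..0.0691
  x -0.070 n28 y -0.1085..-0.0986 z 0.0539..0.0670
  x -0.055 n4 y -0.1074..-0.1021 z 0.0572..0.0593
 cheek -1 52 [-0.0201 -0.119   0.0661] [-0.0098 -0.0889  0.0775]
 cheek 1 52 [ 0.009  -0.1193  0.0661] [ 0.0192 -0.0892  0.0778]
scene tcp fix [-0.1301 -0.1047] 0.0574
 pin n 84
  x -0.100 n23 y -0.1083..-0.0961 z 0.0537..0.0629
  x -0.085 n27 y -0.1073..-0.0968 z 0.0533..0.0650
  x -0.070 n25 y -0.1064..-0.0961 z 0.0520..0.0643
  x -0.055 n9 y -0.1076..-0.0978 z 0.0572..0.0621
 cheek -1 42 [-0.0184 -0.1188  0.0664] [-0.008  -0.0879  0.0727]
 cheek 1 49 [ 0.008  -0.118   0.0663] [ 0.0218 -0.0811  0.0738]
```

arm_command(
  targets=[
    [[-0.015, -0.0006, 0.0004, 0, 0, 0], [-0.012, 0, 0, 0, 0, 0], [-0.006, 0, 0, 0, 0, 0], [-0.006, 0, 0, 0, 0, 0], [0, 0, 0, 0, 0, 0]],
  ],
)

```text
clock: 26.48
position: [0.4732, -0.1372, 0.0564]
ee_rot: [0.158, 3.138, -0.0]
force: [0.1, -0.5, -0.5]
width: 0.162
gripper_force: 34.8
```

```bash
python3 chk.py | grep -v cheek
```

```text
t 26.48 p [ 0.4732 -0.1372  0.0564] w 0.162 gf 34.8 F [ 0.1 -0.5 -0.5] q7 1.89
turn [-0.0001  0.0001 -0.0001] (0.0 deg) then shift [ 0.0243  0.0003 -0.0006] |0.024|
turn [0. 0. 0.] (0.0 deg) then shift [-0.0695  0.      0.    ] |0.070|
top tcp fix [-0.0907 -0.1053] 0.0564
 pin n 48
  x -0.055 n10 y -0.1055..-0.0989 z 0.0554..0.0638
  x -0.040 n30 y -0.1106..-0.0985 z 0.0548..0.0646
  x -0.025 n8 y -0.1100..-0.0993 z 0.0559..0.0677
scene tcp fix [-0.0907 -0.1053] 0.0564
 pin n 62
  x -0.070 n11 y -0.1073..-0.0979 z 0.0518..0.0603
  x -0.055 n24 y -0.1066..-0.0971 z 0.0526..0.0643
  x -0.040 n26 y -0.1080..-0.0980 z 0.0513..0.0636
```

Nose is in the first cheek with no force. I keep pushing.

arm_command(
  targets=[
    [[-0.006, 0, -0.0004, 0, 0, 0], [-0.006, 0, 0, 0, 0, 0], [-0.006, 0, 0, 0, 0, 0], [0, 0, 0, 0, 0, 0]],
  ],
)

```text
clock: 27.08
position: [0.4914, -0.139, 0.0569]
ee_rot: [0.158, 3.137, -0.0]
force: [0.8, -0.3, -0.3]
width: 0.162
gripper_force: 34.8
```

arm_command(
  targets=[
    [[-0.005, 0, 0, 0, 0, 0], [-0.005, 0, 0, 0, 0, 0], [-0.004, 0, 0, 0, 0, 0], [0, 0, 0, 0, 0, 0]],
  ],
)

```text
clock: 27.58
position: [0.5051, -0.1404, 0.0569]
ee_rot: [0.158, 3.137, -0.0]
force: [-0.1, -0.1, -0.8]
width: 0.16
gripper_force: 34.8
```

arm_command(
  targets=[
    [[-0.004, 0, 0, 0, 0, 0], [-0.004, 0, 0, 0, 0, 0], [-0.002, 0, 0, 0, 0, 0], [0, 0, 0, 0, 0, 0]],
  ],
)

```text
clock: 28.08
position: [0.5149, -0.1415, 0.057]
ee_rot: [0.158, 3.137, -0.0]
force: [0.8, 0.1, -0.1]
width: 0.161
gripper_force: 34.8
```

arm_command(
  targets=[
    [[-0.001, 0, 0, 0, 0, 0], [-0.001, 0, 0, 0, 0, 0], [-0.001, 0, 0, 0, 0, 0], [0, 0, 0, 0, 0, 0]],
  ],
)

```text
clock: 28.58
position: [0.5177, -0.1417, 0.0569]
ee_rot: [0.158, 3.138, -0.0]
force: [-0.3, -1.1, -0.0]
width: 0.164
gripper_force: 34.8
```

arm_command(
  targets=[
    [[-0.001, 0, 0, 0, 0, 0], [-0.001, 0, 0, 0, 0, 0], [-0.001, 0, 0, 0, 0, 0], [0, 0, 0, 0, 0, 0]],
  ],
)

```text
clock: 29.08
position: [0.5207, -0.1421, 0.0569]
ee_rot: [0.158, 3.137, -0.0]
force: [-1.4, 0.2, 1.8]
width: 0.163
gripper_force: 34.8
```

arm_command(
  targets=[
    [[-0.001, 0, 0, 0, 0, 0], [-0.001, 0, 0, 0, 0, 0], [0, 0, 0, 0, 0, 0]],
  ],
)

```text
clock: 29.45
position: [0.5212, -0.1421, 0.0567]
ee_rot: [-0.158, -3.135, -0.001]
force: [-6.0, 0.1, 5.0]
width: 0.164
gripper_force: 34.8
```

```bash
python3 chk.py | grep tcp; ls pics | tail -4; python3 - <<'E'
import cv2,glob
a=sorted(glob.glob('pics/ins_top*'))[-1];b=sorted(glob.glob('pics/ins_scene*'))[-1]
x=cv2.hconcat([cv2.imread(a),cv2.imread(b)]); cv2.imwrite('pics/both.png',cv2.resize(x,(800,int(x.shape[0]*800/x.shape[1]))))
E
```

```text
top tcp fix [-0.0425 -0.1054] 0.0567
scenecrop.png
shut.png
top0.png
topcrop.pngTraceback (most recent call last):
  File "chk.py", line 16, in <module>
    k=m&(p[...,0]*sgn>.008); print(' cheek',sgn,k.sum(),p[k].min(0).round(4),p[k].max(0).round(4))
                                                        ~~~~~~~~^^^
    return umr_minimum(a, axis, None, out, keepdims, initial, where)
ValueError: zero-size array to reduction operation minimum which has no identity
```

View pics/both.png

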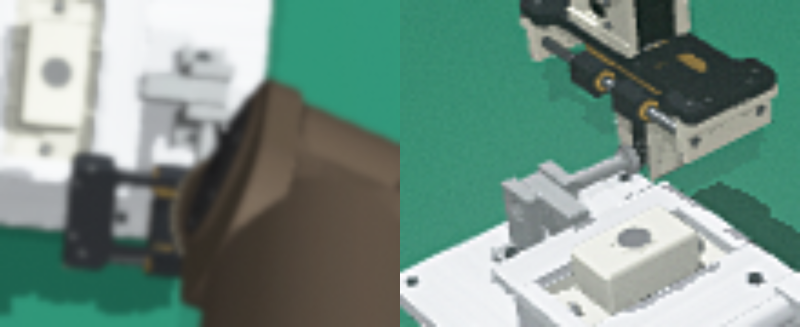

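That picture is of t=26.5, with the nose just entering; the force is now building as the collar nears the fork. A little more push.

arm_command(
  targets=[
    [[-0.001, 0, 0, 0, 0, 0], [-0.001, 0, 0, 0, 0, 0], [0, 0, 0, 0, 0, 0]],
  ],
)

```text
clock: 29.88
position: [0.5213, -0.1422, 0.0564]
ee_rot: [-0.159, -3.132, -0.002]
force: [-11.2, 0.8, 9.6]
width: 0.16
gripper_force: 34.8
```

```bash
python3 - <<'E'
from h import *
from go import *
go()
i=arm.get_image('scene'); w=world(i); g=i["pixels"].astype(int)
p=w.reshape(-1,3).copy(); p[:,:2]=(p[:,:2]-O)@np.array([[np.cos(YW),-np.sin(YW)],[np.sin(YW),np.cos(YW)]])
q=p[(abs(p[:,1]+.105)<.02)&(p[:,2]>.045)&(p[:,2]<.085)&(abs(p[:,0])<.06)]
for lo in np.arange(-.06,.06,.004):
    k=q[(q[:,0]>=lo)&(q[:,0]<lo+.004)]
    if len(k): print('%.3f n%d y %.4f..%.4f z..%.4f'%(lo,len(k),k[:,1].min(),k[:,1].max(),k[:,2].max()))
u,v=proj(i,[fx(0,-.105,.057)[:3]])[0].astype(int); cv2.imwrite('pics/home.png',cv2.resize(i["pixels"][v-40:v+40,u-50:u+50],None,fx=7,fy=7)[...,::-1])
E
```

```text
t 29.88 p [ 0.5213 -0.1422  0.0564] w 0.16 gf 34.8 F [-11.2   0.8   9.6] q7 1.87
-0.044 n3 y -0.1133..-0.1107 z..0.0638
-0.040 n8 y -0.1139..-0.1056 z..0.0705
-0.036 n15 y -0.1243..-0.0875 z..0.0793
-0.032 n49 y -0.1246..-0.0853 z..0.0845
-0.028 n10 y -0.1031..-0.0935 z..0.0648
-0.024 n6 y -0.1025..-0.0940 z..0.0679
-0.020 n11 y -0.1159..-0.0884 z..0.0718
-0.016 n19 y -0.1209..-0.0870 z..0.0723
-0.012 n15 y -0.1203..-0.0877 z..0.0722
-0.008 n16 y -0.1172..-0.0876 z..0.0723
-0.004 n13 y -0.1134..-0.0856 z..0.0702
0.000 n12 y -0.1125..-0.0850 z..0.0704
0.004 n18 y -0.1160..-0.0854 z..0.0705
0.008 n18 y -0.1147..-0.0850 z..0.0708
0.012 n27 y -0.1198..-0.0867 z..0.0717
0.016 n35 y -0.1211..-0.0879 z..0.0738
0.020 n36 y -0.1163..-0.0863 z..0.0735
0.024 n7 y -0.1052..-0.0985 z..0.0632
0.028 n9 y -0.1082..-0.1002 z..0.0639
0.032 n6 y -0.1064..-0.1005 z..0.0627
0.036 n4 y -0.1101..-0.1013 z..0.0604
```

View pics/home.png

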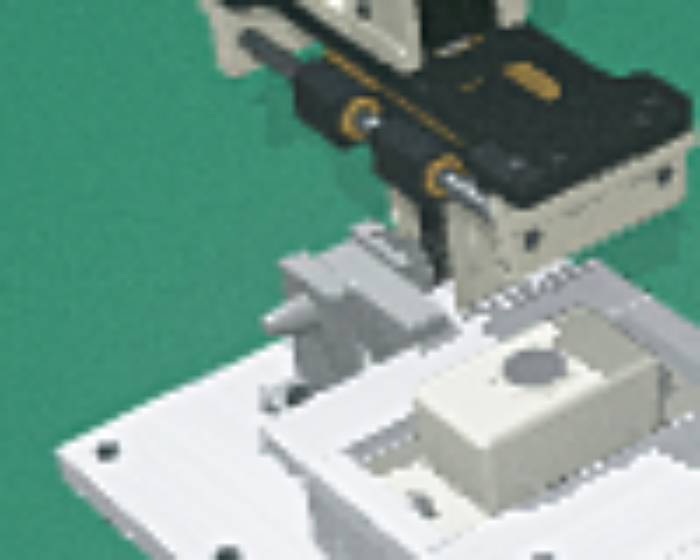

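The picture shows the pin's nose sticking out of the far cheek at crop (285,318). That is about 37 mm in fixture x, which matches the home position. I ease the push, let go and lift.

arm_command(
  targets=[
    [[0.0015, 0, 0, 0, 0, 0], [0, 0, 0, 0, 0, 0]],
  ],
)

```text
clock: 30.18
position: [0.5212, -0.1422, 0.0566]
ee_rot: [-0.158, -3.134, -0.001]
force: [-8.2, -0.2, 6.0]
width: 0.166
gripper_force: 34.8
```

arm_command(
  targets=[
    [[0, 0, 0, 0, 0, 0], [0, 0, 0, 0, 0, 0], [0, 0, 0, 0, 0, 0], [0, 0, 0, 0, 0, 0]],
  ],
  jaw=0.05,
)

```text
clock: 30.68
position: [0.5233, -0.1421, 0.0569]
ee_rot: [0.158, 3.137, 0.0]
force: [0.5, -0.4, 0.4]
width: 0.525
gripper_force: 0.0
```

arm_command(
  targets=[
    [[0.001, 0, -0.02, 0, 0, 0], [0, 0, -0.05, 0, 0, 0], [0, 0, -0.05, 0, 0, 0], [0, 0, -0.05, 0, 0, 0], [-0.0, 0.05, -0.02, 0, 0, 0], [0, 0.05, 0, 0, 0, 0], [0, 0.05, 0, 0, 0, 0], [0, 0.05, 0, 0, 0, 0], [0, 0.05, 0, 0, 0, 0], [0, 0, 0, 0, 0, 0]],
  ],
)

```text
clock: 31.92
position: [0.5469, 0.1119, 0.2466]
ee_rot: [-0.146, -3.138, -0.003]
force: [0.7, 0.3, -0.3]
width: 0.547
gripper_force: 0.0
```

```bash
python3 - <<'E'
from h import *
from go import *
go()
for n in('top','scene'):
    i=arm.get_image(n); w=world(i)
    p=w.reshape(-1,3).copy(); p[:,:2]=(p[:,:2]-O)@np.array([[np.cos(YW),-np.sin(YW)],[np.sin(YW),np.cos(YW)]])
    q=p[(abs(p[:,1]+.105)<.02)&(p[:,2]>.045)&(p[:,2]<.085)&(abs(p[:,0])<.07)]
    for lo in list(np.arange(-.064,-.015,.004))+[.02,.024,.028,.032,.036,.04]:
        k=q[(q[:,0]>=lo)&(q[:,0]<lo+.004)]
        if len(k): print('%.3f n%d y %.4f..%.4f z..%.4f'%(lo,len(k),k[:,1].min(),k[:,1].max(),k[:,2].max()))
    f=lambda x0,x1,y0,y1,z0,z1:np.median(p[(p[:,0]>x0)&(p[:,0]<x1)&(p[:,1]>y0)&(p[:,1]<y1)&(p[:,2]>z0)&(p[:,2]<z1),2]).round(4)
    print(n,'rail',f(.02,.06,-.055,-.035,.04,.09),f(-.06,-.02,-.055,-.035,.04,.09),'body',f(-.03,.03,-.015,.015,.07,.1))
E
```

```text
t 31.93 p [0.5469 0.1119 0.2466] w 0.547 gf 0.0 F [ 0.7  0.3 -0.3] q7 1.28
-0.056 n14 y -0.1101..-0.0948 z..0.0660
-0.052 n9 y -0.1095..-0.0971 z..0.0676
-0.048 n11 y -0.1114..-0.0958 z..0.0670
-0.044 n10 y -0.1114..-0.0958 z..0.0637
-0.040 n14 y -0.1108..-0.0952 z..0.0667
-0.036 n12 y -0.1104..-0.0960 z..0.0650
-0.032 n9 y -0.1100..-0.0961 z..0.0662
-0.028 n15 y -0.1119..-0.0947 z..0.0672
-0.024 n14 y -0.1143..-0.0941 z..0.0678
-0.020 n26 y -0.1188..-0.0886 z..0.0768
-0.016 n23 y -0.1190..-0.0889 z..0.0753
0.020 n5 y -0.1073..-0.0982 z..0.0638
0.024 n8 y -0.1067..-0.0999 z..0.0639
0.028 n4 y -0.1080..-0.1008 z..0.0648
0.032 n6 y -0.1071..-0.1014 z..0.0623
top rail 0.0614 0.0616 body 0.083
-0.056 n5 y -0.1096..-0.0977 z..0.0629
-0.052 n9 y -0.1053..-0.0954 z..0.0646
-0.048 n6 y -0.1077..-0.0950 z..0.0641
-0.044 n11 y -0.1062..-0.0919 z..0.0634
-0.040 n9 y -0.1090..-0.0957 z..0.0631
-0.036 n13 y -0.1079..-0.0951 z..0.0648
-0.032 n8 y -0.1038..-0.0950 z..0.0641
-0.028 n7 y -0.1061..-0.0964 z..0.0653
-0.024 n7 y -0.1057..-0.0928 z..0.0667
-0.020 n9 y -0.1189..-0.0879 z..0.0716
-0.016 n20 y -0.1201..-0.0876 z..0.0724
0.020 n38 y -0.1168..-0.0873 z..0.0717
0.024 n8 y -0.1043..-0.0985 z..0.0638
0.028 n8 y -0.1043..-0.1004 z..0.0624
0.032 n5 y -0.1040..-0.0984 z..0.0622
0.036 n5 y -0.1051..-0.1007 z..0.0587
scene rail 0.0614 0.0615 body 0.083
```

```bash
python3 -c "
from cell import arm
print(arm.sign_off())"
```

```text
the job is handed in; nothing more can be done
None
```

The housing sits flat on both pegs, the leaf is fully shut, and the pin is through fork and lug with its collar home and released; the job was handed in at about 32 s (limit 72 s), without a final check of the bottle, screwdriver and wrench.

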